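# Aim and extend the booth's tasting spotlight, lock its arm and keep hold

### The arm

A 7-joint arm with a two-finger parallel gripper is mounted at the origin on the work surface. World frame = base frame: x ahead of the robot, y to its left, z up, the work surface at z = 0. Lengths are in m, angles in rad, forces in N, time in s.
With the tool pointing down it reaches from about 0.425 to 0.875 m from the base axis. Payload 4.7 kg.
Tool frame: the origin (TCP) lies at the very end of the fingers, on their centre line; the grasp point (between the pads) lies 19 mm behind it; x points along the fingers, z is the direction in which the jaws open and shut, and the axes are right-handed (so a half turn about x gives the same grasp; the last joint's range is limited). The gripper opens to 87 mm and grips with 3 to 60 N. Pads are 19 mm wide; open, the fingers measure 117 mm over their backs; the gripper's body (75 mm by 190 mm) begins 51 mm behind the grasp point.
Start: joints at [-1.321, 0.321, -0.07, 1.45, 0.023, 1.371, -0.057], TCP at [0.152, 0.632, 0.223] pointing down, gripper open.
Joint ranges: [-2.86, 2.86], [-0.3, 2.09], [-1.38, 1.24], [0.06, 2.45], [-1.56, 4.7], [0.09, 2.05], [-2.69, 2.69]. Speed limits (rad/s): [2.57, 2.57, 3.14, 3.14, 3.14, 3.14, 3.14].

### API

Orientations are given as a rotation vector (axis times angle).
In Python, from bench import * gives the robot as it stands.
- The arm moves only by the shell command python3 -m handwheel 'ROWS' [OPENING] [FORCE]. ROWS is JSON, a list of rows, each an object with "xyz": the shift along the world's x, y, z in cm, a list of three; "angular": the turn, a rotation vector about the world's x, y, z in degrees, a list of three. A call has 1 to 5 rows; each row shifts and turns the pose as measured when the row begins; what a row does not reach is not made up. A row lasts 1/12 s, in which the tool goes at most 41.7 mm and 7.16 degrees, less where a joint would pass 70% of its speed; a pose out of reach is approached as far as the arm can. A call with a gripper value outside its range is refused whole. OPENING is the finger opening in cm, from 0 to 8.7, set as the call begins (- or left out, the last holds). The fingers move at their own pace and stop on an object; FORCE is the grip in N (left out, the last holds). Time passes only in rows, so rows that do not move let the fingers close. It gives the time, the measured TCP pose, the force and the opening at its end, in the units of the state.
- get_state(): the state, without advancing time (a new reading comes with each control period).
- get_image(name): name is "scene" or "top"; returns a dict with "pixels" (384x512x3 uint8, blue, green, red), "K" (3x3 intrinsics, pixels), "dist" ([k1, k2, p1, p2, k3] as OpenCV has them; the pictures are not rectified), "cam_to_world" (4x4, takes a point from camera to world coordinates). Camera axes: x right, y down, z forward; pixel columns grow to the right and rows downward; lengths in m; the calibration is good to about 2 mm. A picture is of the moment at which its call begins. There is no depth.
- close_job(): hands the job in, once; it reports no verdict.
The state is a dict: "time": time; "joint_positions": joint angles; "qd": joint speeds; "joint_torque": joint torques, N m; "position": TCP position; "tool_rot": TCP orientation; "ft_force": force on the tool from outside, world axes, zero at the start; "torque": the same for the moment, N m; "grip_width": opening from 0.0 (shut) to 1.0 (fully open).
Only numpy, scipy, OpenCV 4.12 (cv2) and the standard library are available. Lean on these libraries where they do the work, as an engineer would, in place of code of your own. Each camera call takes 0.05 s, during which the arm holds its last target.

### The job

Set up the spotlight over the tea tasting board: first turn the black knob on its head until the red pointer lies on the green tab. Then take the grey sliding arm across its red cam lever, squeezing lightly so that the lever stays open, draw the arm up the boom until the red line lies on the orange band, and, holding it there, squeeze the lever fully shut against the arm. The job ends with the gripper still holding the arm and shut lever, not letting go; leave the tea things standing where they are.

Things in the scene. Friction and masses are not known exactly. Their poses are not given: they have to be found in the camera images.
- lamp_stand: The fixed stand: dark steel base 130 x 110 mm, column, and a square 16 mm aluminium boom (white scale on top) that starts 140 mm above the base's origin (underside centre, on the counter) and climbs at 20 degrees towards the stand's own +y. Stand z is up; the stand cannot move.
- slide_arm: Grey slotted arm, a channel 28 mm wide, 28 high, 195 long, that slides 100 mm on the boom. Origin: on the boom's axis at the arm's low end. y: uphill along the boom; x: level, across, to the lever's side; z: square to both, upward. Starts at its low stop; 2 to 4 N draws it up; it slides back down if let go with the lever open. It cannot give sideways. The shut lever clamps it.
- clamp_grip (a point): Where to squeeze: on the arm, 42 mm uphill and 5 mm to +x of the arm's origin, half-way up arm and lever: the middle of the 38 mm across arm and shut lever. Fingers close along the arm's x, one on the plain side wall (arm x = -14 mm), one on the lever. That wall does not give, so the hand must shift about 12 mm towards the arm's -x while the fingers close the lever.
- cam_lever (a joint): Angle of the red cranked cam lever: 0 = fully shut along the arm's +x side, larger = further open; starts at 0.45 to 0.55 rad. It stays where it is left. 3 to 7 N of squeeze at its tip leaves it open; it yields to about 12 N there, up to 20 N half-way along. It starts to clamp the arm below about 0.35 rad. Across arm and lever: 57 to 62 mm at the start, 38 mm shut.
- lever_tip (a point): Free end of the lever, on its outer face. The pin is parallel to arm z, at arm x = 34, y = 12 mm; the cranked bar is 8 mm thick, 18 mm high, points uphill, and when shut lies at arm x = 16 to 24 mm, y = 22 to 54 mm; this point is then at x = 24, y = 52 mm.
- index_line (a point): Middle of the thin red line across the arm's slot, 90 mm uphill of the arm's origin, 13.5 mm above the arm's axis; moves with the arm.
- band_mark (a point): Middle of the orange band (8 mm long) on the boom, seen through the arm's slot, 35 to 80 mm uphill of the red line at the start; same height above the axis as the red line, so the two points meet when the arm is at its length.
- knob_grip (a point): Middle of the grip of the black fluted aim knob on the lamp's level head plate: 27 mm across, 32 mm high, upright axis, light to turn. Its top is 16 mm above this point; the pointer, gear and plate lie 22 mm and more below. Turned counter-clockwise seen from above it turns lamp and pointer clockwise by a quarter of the angle, and the reverse. It rides on the sliding arm.
- pointer_tip (a point): Tip end of the thin red pointer on the brass gear, 56 mm from the gear's upright axis. The gear's axis lies 55 mm from the knob's axis, in the stand's +y direction. At the start the pointer stands 0.15 to 0.65 rad counter-clockwise (seen from above) of the green tab.
- tab_mark (a point): Middle of the green tab (7 mm wide) on the white dial arc, also 56 mm from the gear's axis and given at the pointer's height, so the two points meet when the lamp is aimed.
- teapot: Blue teapot, 106 mm across, 92 mm high, on the wooden board; leave alone. Origin: underside centre.
- cup_a: Brown paper tasting cup, 60 mm across, 62 mm high, on the board; leave alone. Origin: underside centre.
- cup_b: A second such cup; leave alone.
- tea_tin: Black tea tin, 68 mm across, 85 mm high, on the counter; leave alone. Origin: underside centre.

How it is judged:
On the way, in this order (a step that is already met when the one before it is completed fails the run):
1. the lamp is aimed: the red pointer's tip lies on the green tab (within 3.5 mm) (distance between pointer_tip and tab_mark below 0.0035 m), for 0.3 s.
2. the arm is held at its length with the lever still open: red line within 4 mm of the band's middle, lever above 0.3 rad, fingers on the arm (distance between index_line and band_mark below 0.004 m and value of joint cam_lever above 0.3 rad and contact force between the fingers and slide_arm above 1 N), for 0.2 s.
At the end, for the whole second after the job is handed in: The cam lever is shut (below 0.08 rad), the red line is within 4 mm of the middle of the orange band, the pointer's tip within 3.5 mm of the tab's middle, the arm is still, and the fingers still grip arm and lever at the clamp (over 4 N, grasp within 35 mm of the clamp point) (value of joint cam_lever below 0.08 rad and distance between index_line and band_mark below 0.004 m and distance between pointer_tip and tab_mark below 0.0035 m and contact force between the fingers and slide_arm above 4 N and distance between the grasp point and clamp_grip below 0.035 m and linear speed of slide_arm below 0.01 m/s); the arm keeps its last pose, push and grip.
It fails at once if a tea thing is pushed more than 25 mm or tipped (distance of any of teapot, cup_a, cup_b, tea_tin from where it was at the start of the episode above 0.025 m or angle between any of teapot, cup_a, cup_b, tea_tin's own z axis and vertical above 0.4 rad).
It also fails if it takes over 61 s, if anything falls off the work surface, if the arm or the gripper's body presses on something with over 40 N, if the wrist force passes 120 N, or if a joint passes its speed limit or range.

## Working session

There is one attempt and no reset: what is moved stays moved. The work goes in short steps, Python scripts to look and compute and a shell command to move; the robot and the scene stay as the last step left them, time stands still between calls to the robot, and variables do not carry over. Pictures are saved under pics/ and viewed, and the job is handed in when it is done.

```bash
mkdir -p pics; ls; python3 - <<'E'
from bench import *
import cv2
print(get_state())
for n in ("scene","top"):
    d=get_image(n); cv2.imwrite(f"pics/{n}0.png",d["pixels"]); print(n,d["K"],d["dist"],d["cam_to_world"])
E
```

```text
pics
{'time': 0.0, 'joint_positions': array([-1.32089077,  0.32182883, -0.07005514,  1.45171767,  0.02258899,
        1.37079768, -0.05692107]), 'qd': array([ 0.00031202, -0.00092177,  0.00052288, -0.0005479 ,  0.00060907,
       -0.0001759 ,  0.00049612]), 'joint_torque': array([-6.61266840e-04, -4.91284633e+01, -4.04070541e-01, -3.12528384e+01,
       -6.37957896e-02,  4.37191164e-02,  1.72622158e-04]), 'position': array([0.1517862 , 0.63143768, 0.22143608]), 'tool_rot': array([-1.03504198,  1.31308859,  1.03288236]), 'ft_force': array([-0.81058804,  0.29505874, -0.69544813]), 'torque': array([-0.01445022,  0.03775015, -0.0042418 ]), 'grip_width': 0.9965592609869391}
scene [[383.58251246   0.         258.29493911]
 [  0.         383.58251246 193.9872969 ]
 [  0.           0.           1.        ]] [-0.00057203  0.          0.          0.          0.        ] [[-0.35227013  0.70431462 -0.61631702  1.34539053]
 [ 0.93582122  0.25662552 -0.24162364  0.31837643]
 [-0.01201638 -0.66187933 -0.74951408  1.098412  ]
 [ 0.          0.          0.          1.        ]]
top [[377.26725704   0.         258.9572022 ]
 [  0.         377.26725704 194.37238921]
 [  0.           0.           1.        ]] [-0.07862308  0.          0.          0.          0.        ] [[-1.96636760e-02 -9.88851289e-01  1.47602396e-01  4.20870251e-01]
 [-9.99800893e-01  1.99491421e-02  4.53746564e-04 -1.80686981e-04]
 [-3.39322905e-03 -1.47564085e-01 -9.89046676e-01  1.18190646e+00]
 [ 0.00000000e+00  0.00000000e+00  0.00000000e+00  1.00000000e+00]]
```

View pics/scene0.png

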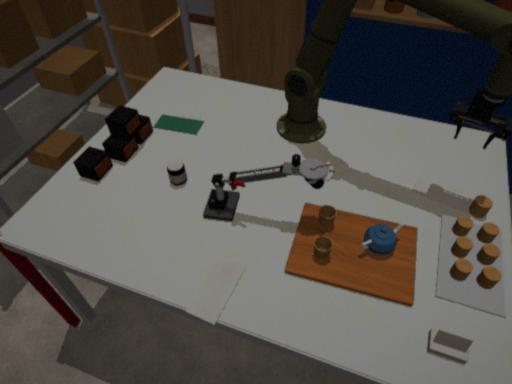

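View pics/top0.png

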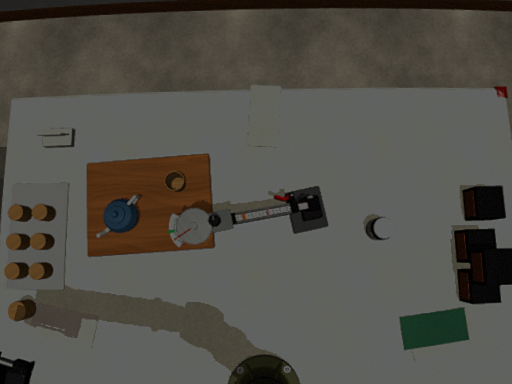

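```bash
python3 - <<'E'
import cv2
a=cv2.imread("pics/top0.png")[165:255,150:345]; a=cv2.convertScaleAbs(a,alpha=1.6,beta=15)
cv2.imwrite("pics/top0c.png",cv2.resize(a,None,fx=4,fy=4,interpolation=cv2.INTER_CUBIC))
a=cv2.imread("pics/scene0.png")[140:230,195:345]; a=cv2.convertScaleAbs(a,alpha=1.6,beta=15)
cv2.imwrite("pics/scene0c.png",cv2.resize(a,None,fx=5,fy=5,interpolation=cv2.INTER_CUBIC))
E
```

```text
(no output)
```

View pics/top0c.png

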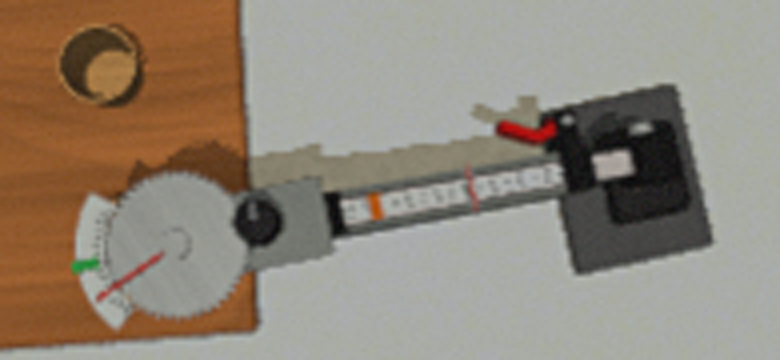

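View pics/scene0c.png

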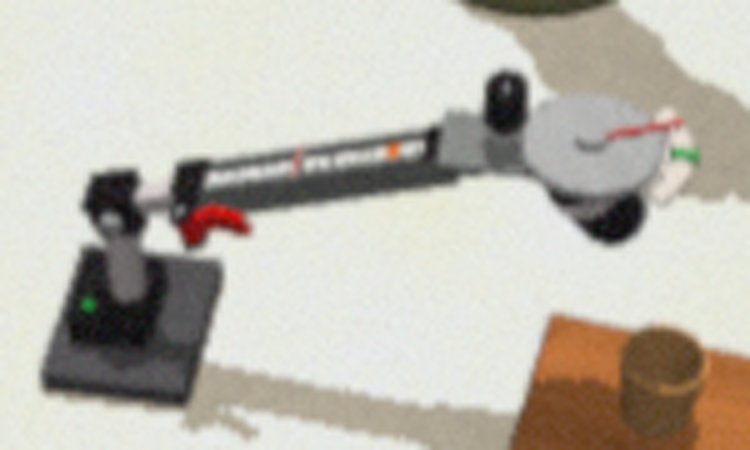

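```bash
cat > h.py <<'E'
from bench import *
import numpy as np, cv2
def cams():
    return {n:get_image(n) for n in("scene","top")}
def proj(d,P):
    T=np.linalg.inv(d["cam_to_world"]);r=cv2.Rodrigues(T[:3,:3])[0]
    return cv2.projectPoints(np.array(P,float).reshape(-1,1,3),r,T[:3,3],d["K"],np.array(d["dist"]))[0][:,0]
def tri(D,ps,pt):
    A=[]
    o=[];v=[]
    for n,p in(("scene",ps),("top",pt)):
        d=D[n];u=cv2.undistortPoints(np.array([[p]],float),d["K"],np.array(d["dist"]))[0,0]
        M=d["cam_to_world"];w=M[:3,:3]@[u[0],u[1],1];v.append(w/np.linalg.norm(w));o.append(M[:3,3])
    S=sum(np.eye(3)-np.outer(w,w) for w in v);b=sum((np.eye(3)-np.outer(w,w))@q for w,q in zip(v,o))
    X=np.linalg.solve(S,b);gap=np.linalg.norm(np.cross(X-o[0],v[0]))*2
    return X,gap
def ray(d,p,z):
    u=cv2.undistortPoints(np.array([[p]],float),d["K"],np.array(d["dist"]))[0,0]
    M=d["cam_to_world"];w=M[:3,:3]@[u[0],u[1],1];o=M[:3,3];return o+w*(z-o[2])/w[2]
E
python3 - <<'E'
from h import *
D=cams()
S=lambda c:(c[0]/5-.4+195,c[1]/5-.4+140)
T=lambda c:(c[0]/4-.375+150,c[1]/4-.375+165)
for n,s,t in [("red",(298,161),(472,190)),("band",(393,151),(376,206)),("knobtop",(507,78),(258,217)),("ptr",(681,120),(98,298)),("tab",(685,155),(80,266)),("levertip",(247,228),(499,128)),("basecR",(222,263),(577,273)),("basecL",(45,383),(672,85)),("basefar",(190,400),(560,118)),]:
    X,g=tri(D,S(s),T(t));print(n,X.round(4),round(g,4))
E
```

```text
red [ 0.5196 -0.02    0.1991] 0.003
band [0.5086 0.042  0.2191] 0.003
knobtop [0.4963 0.1095 0.2936] 0.0047
ptr [0.4518 0.2135 0.2515] 0.0041
tab [0.4728 0.2244 0.2441] 0.0005
levertip [ 0.564  -0.0397  0.172 ] 0.0033
basecR [ 0.4723 -0.1036  0.0161] 0.0027
basecL [ 0.6183 -0.183   0.0096] 0.0049
basefar [ 0.5928 -0.0879  0.0017] 0.0184
```

```bash
cat >fit.py <<'E'
from h import *
from scipy.optimize import least_squares
c,s=np.cos(np.radians(20)),np.sin(np.radians(20))
def R(yaw): return np.array([[np.cos(yaw),-np.sin(yaw),0],[np.sin(yaw),np.cos(yaw),0],[0,0,1]])
def boom(q,x=0,h=0): return np.array([x,q*c-h*s,.14+q*s+h*c])
# params bx,by,yaw,q0,qb,ky,ktz,ptrz,pa,ta,lev, dtop(2px shifts)
def model(p):
    bx,by,yaw,q0,qb,ky,ktz,pz,pa,ta,lev=p[:11]
    g=np.array([0,ky+.055,pz])
    ct=lambda a:g+.056*np.array([-np.sin(a),np.cos(a),0])
    # lever tip: pin (34,12); shut tip rel (-10,40); open rotates clockwise seen from +z (tip to +x)
    r=np.array([-.010,.040]);L=np.array([[np.cos(lev),np.sin(lev)],[-np.sin(lev),np.cos(lev)]])@r
    pts={"red":boom(q0+.09,0,.0135),"band":boom(qb,0,.0135),"knobtop":np.array([0,ky,ktz]),"ptr":ct(pa),"tab":ct(ta),
     "lev":boom(q0+.012+L[1],.034+L[0],0)}
    W=R(yaw)
    return {k:W@v+[bx,by,0] for k,v in pts.items()}
def fit(D,obs):
    x0=[.54,-.12,.17,.045,.2,.23,.29,.25,.5,.1,.5,0,0,0,0]
    def f(p):
        m=model(p);r=[]
        for n,off in(("scene",p[11:13]),("top",p[13:15])):
            for k,v in obs[n].items(): r+=list(proj(D[n],[m[k]])[0]+off-v)
        return np.array(r+list(p[11:15]/1.0))
    o=least_squares(f,x0,x_scale=[.01]*11+[1]*4);return o.x,f(o.x)
E
cat >run1.py <<'E'
from fit import *
D=cams()
S=lambda c:np.array((c[0]/5-.4+195,c[1]/5-.4+140))
T=lambda c:np.array((c[0]/4-.375+150,c[1]/4-.375+165))
O={"scene":{},"top":{}}
for n,s,t in [("red",(298,161),(472,190)),("band",(393,151),(376,206)),("knobtop",(507,78),(258,217)),("ptr",(681,120),(98,298)),("tab",(685,155),(83,266)),("lev",(247,228),(499,128))]:
    O["scene"][n]=S(s);O["top"][n]=T(t)
p,r=fit(D,O)
np.set_printoptions(suppress=True,precision=4)
print(p);print(r.round(2))
for k,v in model(p).items():print(k,v)
E
python3 run1.py
```

```text
[ 0.545  -0.1404  0.1952  0.0466  0.2023  0.2568  0.2935  0.2507  0.4027
 -0.0155  0.3578  0.6021  0.2667  0.4367  0.0981]
[ 0.31  0.53 -0.03 -0.3   0.58  0.22 -0.7   0.63 -0.37 -1.17 -0.39 -0.16
 -0.53 -0.2   0.02  0.04 -1.38  0.95  0.38 -0.09  0.68 -0.76  0.39 -0.05
  0.6   0.27  0.44  0.1 ]
red [ 0.5209 -0.019   0.1994]
band [0.509  0.0415 0.2219]
knobtop [0.4951 0.1116 0.2935]
ptr [0.4529 0.2118 0.2507]
tab [0.4744 0.2206 0.2507]
lev [ 0.5647 -0.0411  0.1741]
```

```bash
python3 - <<'E'
from h import *
s=get_state();np.set_printoptions(suppress=True,precision=3)
print(cv2.Rodrigues(s["tool_rot"])[0])
E
python3 -m handwheel '[{"xyz":[2,-2,3],"angular":[0,0,-7]},{"xyz":[2,-2,3],"angular":[0,0,-7]}]' 8.7 10
python3 -c "
from h import *
s=get_state();print(s['joint_positions'],cv2.Rodrigues(s['tool_rot'])[0])"
```

```text
[[-0.    -0.972  0.234]
 [-0.001  0.234  0.972]
 [-1.    -0.    -0.001]]
time: 0.47
position: [0.1843, 0.5908, 0.2744]
tool_rot: [-0.859, 1.412, 0.85]
ft_force: [0.9, 0.5, 0.6]
grip_width: 1.0
[-1.29110163e+00  2.46853992e-01 -2.05965394e-02  1.44117943e+00
 -7.17728141e-04  1.46784129e+00 -2.15456962e-01] [[-0.00920797 -0.88917918  0.4574665 ]
 [-0.01227838  0.45755195  0.88909811]
 [-0.99988222  0.00256984 -0.0151308 ]]
```

```bash
python3 -m handwheel '[{"xyz":[1.5,-2,3],"angular":[0,0,-7]},{"xyz":[2,-3,2],"angular":[0,0,-7]},{"xyz":[2,-3,1],"angular":[0,0,-7]},{"xyz":[2,-3,0.5],"angular":[0,0,-7]},{"xyz":[2,-3,0.5],"angular":[0,0,-7]}]' 
python3 -m handwheel '[{"xyz":[2,-3,0.5],"angular":[0,0,-7]},{"xyz":[2,-3,0.5],"angular":[0,0,-7]},{"xyz":[2,-3,0.5],"angular":[0,0,-7]},{"xyz":[2,-3,0.5],"angular":[0,0,-7]},{"xyz":[2,-3,0.5],"angular":[0,0,-7]}]'
```

```text
time: 0.88
position: [0.2805, 0.4486, 0.3515]
tool_rot: [-0.363, 1.551, 0.372]
ft_force: [0.7, 0.2, -0.1]
grip_width: 1.001
time: 1.3
position: [0.3841, 0.29, 0.3796]
tool_rot: [0.134, 1.574, -0.113]
ft_force: [1.1, -0.8, 0.3]
grip_width: 0.998
```

```bash
python3 -c "
from h import *
s=get_state();print(s['position'],s['joint_positions'],cv2.Rodrigues(s['tool_rot'])[0])"
```

```text
[0.38412435 0.29001385 0.37958881] [-0.99867259 -0.08473345  0.28517145  1.58799191  0.0097012   1.63007213
 -0.87090573] [[-0.00559009  0.15648223  0.98766495]
 [ 0.01385084  0.98759775 -0.15639319]
 [-0.99988845  0.01280573 -0.00768817]]
```

```bash
python3 -m handwheel '[{"xyz":[2,-3.4,0],"angular":[0,0,-7]},{"xyz":[2.2,-3.5,0],"angular":[0,0,-7]},{"xyz":[2.2,-3.5,0],"angular":[0,0,-7]},{"xyz":[2.2,-3.5,0],"angular":[0,0,-7]},{"xyz":[2.2,-3.5,0],"angular":[0,0,0]}]' 
python3 -c "
from h import *
s=get_state();print(s['position'],s['joint_positions'],cv2.Rodrigues(s['tool_rot'])[0])"
```

```text
time: 1.72
position: [0.4923, 0.1122, 0.3826]
tool_rot: [0.535, 1.507, -0.501]
ft_force: [0.6, 0.8, 0.7]
grip_width: 0.997
[0.49229626 0.11223192 0.38263617] [-0.79162127 -0.0496502   0.50757776  1.54633704  0.00729722  1.62560838
 -0.94619717] [[ 0.00779274  0.61480113  0.78864367]
 [ 0.01982128  0.7884177  -0.61482083]
 [-0.99977317  0.02042307 -0.00604221]]
```

```bash
python3 -m handwheel '[{"xyz":[0.3,0,-3]},{"xyz":[0,0,-3]},{"xyz":[0,0,-1]},{"xyz":[0,0,0]}]' 6 || python3 -m handwheel '[{"xyz":[0.3,0,-3],"angular":[0,0,0]},{"xyz":[0,0,-3],"angular":[0,0,0]},{"xyz":[0,0,-1],"angular":[0,0,0]},{"xyz":[0,0,0],"angular":[0,0,0]}]' 6
python3 - <<'E'
from h import *
D=cams()
t=D["top"]["pixels"][165:255,150:345]; s=D["scene"]["pixels"][110:230,195:345]
cv2.imwrite("pics/t1.png",cv2.resize(cv2.convertScaleAbs(t,alpha=1.6,beta=15),None,fx=4,fy=4,interpolation=2))
cv2.imwrite("pics/s1.png",cv2.resize(cv2.convertScaleAbs(s,alpha=1.6,beta=15),None,fx=4,fy=4,interpolation=2))
st=get_state();print(st["position"])
for n in D: print(n,proj(D[n],[st["position"],[.495,.1116,.2935]]))
E
```

```text
time: 2.05
position: [0.5008, 0.0981, 0.3131]
tool_rot: [0.554, 1.494, -0.517]
ft_force: [-0.5, 0.2, -0.0]
grip_width: 0.777
[0.50152337 0.09904322 0.31530361]
scene [[291.83138103 150.237236  ]
 [296.00019994 155.13575358]]
top [[216.53324724 216.09605313]
 [212.29889899 219.78578886]]schema error: expected keys xyz, angular
```

View pics/t1.png

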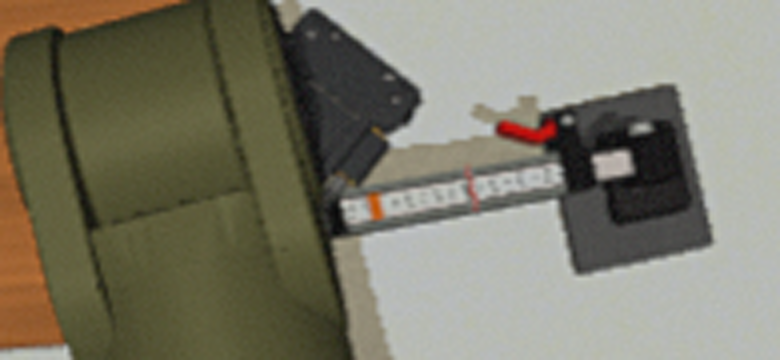

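View pics/s1.png

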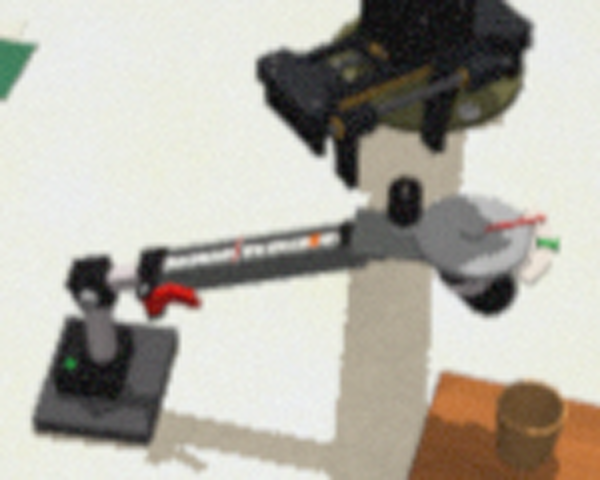

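```bash
python3 -m handwheel '[{"xyz":[-0.65,1.25,0],"angular":[0,0,0]},{"xyz":[0,0,0],"angular":[0,0,0]}]' 6
python3 -c "
from h import *
s=get_state();print(s['position'],cv2.Rodrigues(s['tool_rot'])[0])"
```

```text
time: 2.32
position: [0.4956, 0.1136, 0.3183]
tool_rot: [0.554, 1.49, -0.51]
ft_force: [-0.0, 0.5, -0.5]
grip_width: 0.697
[0.49559134 0.11358425 0.31825516] [[ 0.02196852  0.62972516  0.77650731]
 [ 0.02149021  0.77621786 -0.63009841]
 [-0.99952767  0.03052964  0.00351943]]
```

```bash
python3 -m handwheel '[{"xyz":[0,-0.1,-2],"angular":[-1.2,1.2,0]},{"xyz":[0,0,-2],"angular":[0,0,0]},{"xyz":[0,0,-0.8],"angular":[0,0,0]},{"xyz":[0,0,0],"angular":[0,0,0]},{"xyz":[0,0,0],"angular":[0,0,0]}]' 6
python3 -c "
from h import *
s=get_state();print(s['position'],cv2.Rodrigues(s['tool_rot'])[0])"
```

```text
time: 2.73
position: [0.4991, 0.1164, 0.2771]
tool_rot: [0.533, 1.495, -0.519]
ft_force: [-0.2, 0.5, 0.4]
grip_width: 0.689
[0.49910028 0.11637151 0.27712821] [[ 0.01299552  0.6231463   0.78199732]
 [ 0.004911    0.78201415 -0.62324132]
 [-0.99990349  0.01193974  0.00710241]]
```

```bash
python3 -m handwheel '[{"xyz":[-0.4,-0.5,-0.8],"angular":[0,0,0]},{"xyz":[0,0,-0.4],"angular":[0,0,0]},{"xyz":[0,0,0],"angular":[0,0,0]}]' 6
python3 -m handwheel '[{"xyz":[0,0,0],"angular":[0,0,0]}]' 4.5 4
python3 - <<'E'
from h import *
D=cams()
s=D["scene"]["pixels"][110:230,245:345]
cv2.imwrite("pics/s2.png",cv2.resize(cv2.convertScaleAbs(s,alpha=1.6,beta=15),None,fx=5,fy=5,interpolation=2))
E
```

```text
time: 2.98
position: [0.4962, 0.1112, 0.2672]
tool_rot: [0.535, 1.492, -0.516]
ft_force: [-0.3, 0.6, -0.4]
grip_width: 0.691
time: 3.07
position: [0.4962, 0.1109, 0.2676]
tool_rot: [0.536, 1.491, -0.516]
ft_force: [0.3, 0.2, 0.1]
grip_width: 0.66
```

View pics/s2.png

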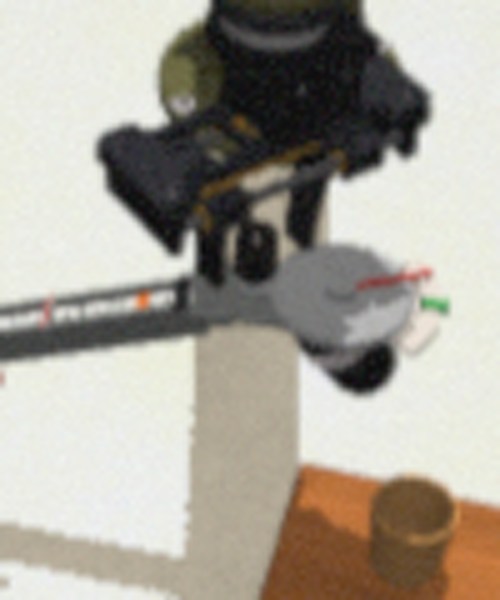

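The picture shows the knob (crop 255,250) between the two fingers (210,250 and 305,210). I'll close on it now.

```bash
python3 -m handwheel '[{"xyz":[0,0,0],"angular":[0,0,0]},{"xyz":[0,0,0],"angular":[0,0,0]},{"xyz":[0,0,0],"angular":[0,0,0]},{"xyz":[0,0,0],"angular":[0,0,0]},{"xyz":[0,0,0],"angular":[0,0,0]}]' 2 6
python3 -m handwheel '[{"xyz":[0,0,0],"angular":[0,0,0]},{"xyz":[0,0,0],"angular":[0,0,0]}]'
```

```text
time: 3.58
position: [0.4967, 0.1112, 0.2683]
tool_rot: [0.536, 1.49, -0.515]
ft_force: [0.1, -0.5, -0.9]
grip_width: 0.303
time: 3.75
position: [0.4967, 0.1112, 0.2683]
tool_rot: [0.536, 1.491, -0.515]
ft_force: [0.1, 0.2, 0.2]
grip_width: 0.309
```

```bash
python3 -m handwheel '[{"xyz":[0,0,0],"angular":[0,0,7]},{"xyz":[0,0,0],"angular":[0,0,7]},{"xyz":[0,0,0],"angular":[0,0,7]},{"xyz":[0,0,0],"angular":[0,0,7]},{"xyz":[0,0,0],"angular":[0,0,7]}]'
python3 -m handwheel '[{"xyz":[0,0,0],"angular":[0,0,7]},{"xyz":[0,0,0],"angular":[0,0,7]},{"xyz":[0,0,0],"angular":[0,0,7]},{"xyz":[0,0,0],"angular":[0,0,0]}]'
python3 - <<'E'
from h import *
st=get_state();z=cv2.Rodrigues(st["tool_rot"])[0][:,2];print(st["position"],np.degrees(np.arctan2(z[1],z[0])),st["joint_positions"],cv2.Rodrigues(st["tool_rot"])[0][:,0])
D=cams()
s=D["scene"]["pixels"][110:230,245:345]
cv2.imwrite("pics/s3.png",cv2.resize(cv2.convertScaleAbs(s,alpha=1.6,beta=15),None,fx=5,fy=5,interpolation=2))
E
```

```text
time: 4.17
position: [0.4969, 0.1112, 0.2683]
tool_rot: [0.05, 1.56, -0.023]
ft_force: [-0.6, 0.3, -0.3]
grip_width: 0.304
time: 4.5
position: [0.497, 0.1112, 0.2683]
tool_rot: [-0.245, 1.548, 0.275]
ft_force: [-0.1, 0.3, -0.0]
grip_width: 0.309
[0.49696763 0.111236   0.2683153 ] 19.00433061180487 [-0.79720347 -0.02329048  0.5335881   1.7476412  -0.00671812  1.4047148
  0.06918259] [ 0.00415765  0.02025362 -0.99978623]
```

View pics/s3.png

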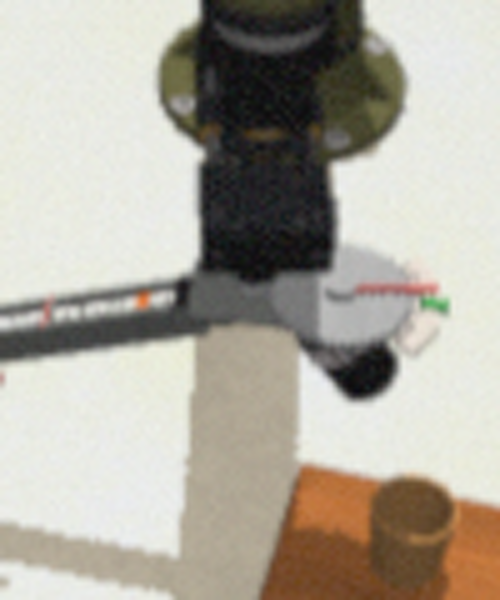

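```bash
python3 - <<'E'
from fit import *
D=cams();d=D["scene"]
p=np.array([ 0.545,-0.1404,0.1952,0.0466,0.2023,0.2568,0.2935,0.2507,0.4027,-0.0155,0.3578])
W=R(p[2]);g=np.array([0,p[5]+.055,p[7]])
for rr in(0,.04,.056):
  for a in (.4027,.3,.2,.15,.1,.05,0,-.0155,-.05):
    X=W@(g+rr*np.array([-np.sin(a),np.cos(a),0]))+[p[0],p[1],0]
    q=proj(d,[X])[0]+[.60,.27]
    print(rr,a,((q-[245,110]+.4)*5).round(1))
a=cv2.convertScaleAbs(d["pixels"][150:190,300:350],alpha=1.6,beta=15)
cv2.imwrite("pics/s4.png",cv2.resize(a,None,fx=14,fy=14,interpolation=2))
E
```

```text
0 0.4027 [343.1 288.6]
0 0.3 [343.1 288.6]
0 0.2 [343.1 288.6]
0 0.15 [343.1 288.6]
0 0.1 [343.1 288.6]
0 0.05 [343.1 288.6]
0 0 [343.1 288.6]
0 -0.0155 [343.1 288.6]
0 -0.05 [343.1 288.6]
0.04 0.4027 [403.4 277.6]
0.04 0.3 [405.4 282. ]
0.04 0.2 [406.7 286.5]
0.04 0.15 [407.1 288.7]
0.04 0.1 [407.3 291. ]
0.04 0.05 [407.4 293.2]
0.04 0 [407.3 295.4]
0.04 -0.0155 [407.3 296.1]
0.04 -0.05 [407.1 297.7]
0.056 0.4027 [427.4 273.2]
0.056 0.3 [430.2 279.4]
0.056 0.2 [432.1 285.6]
0.056 0.15 [432.7 288.8]
0.056 0.1 [433.1 291.9]
0.056 0.05 [433.2 295.1]
0.056 0 [433.1 298.2]
0.056 -0.0155 [433.1 299.2]
0.056 -0.05 [432.8 301.3]
```

View pics/s4.png

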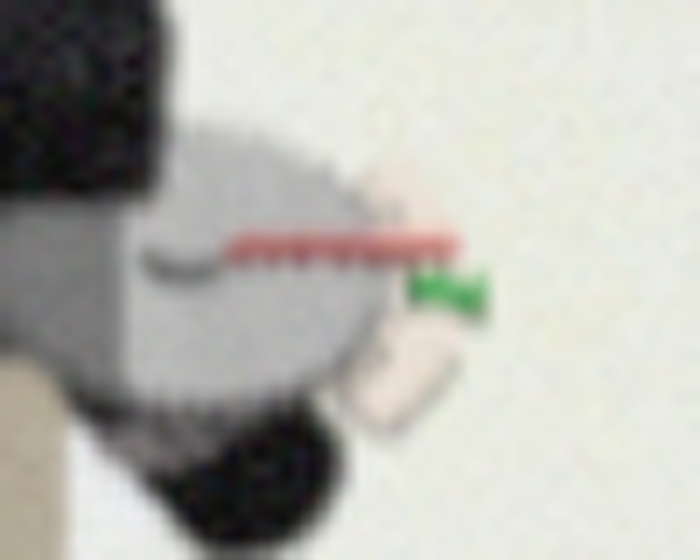

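```bash
python3 -m handwheel '[{"xyz":[0,0,0],"angular":[0,0,7]},{"xyz":[0,0,0],"angular":[0,0,7]},{"xyz":[0,0,0],"angular":[0,0,7]},{"xyz":[0,0,0],"angular":[0,0,7]},{"xyz":[0,0,0],"angular":[0,0,5]}]'
python3 -m handwheel '[{"xyz":[0,0,0],"angular":[0,0,0]},{"xyz":[0,0,0],"angular":[0,0,0]},{"xyz":[0,0,0],"angular":[0,0,0]}]'
python3 - <<'E'
from fit import *
st=get_state();z=cv2.Rodrigues(st["tool_rot"])[0][:,2];print(st["position"],np.degrees(np.arctan2(z[1],z[0])),st["joint_positions"])
D=cams();d=D["scene"]
a=cv2.convertScaleAbs(d["pixels"][150:190,300:350],alpha=1.6,beta=15)
cv2.imwrite("pics/s5.png",cv2.resize(a,None,fx=14,fy=14,interpolation=2))
a=cv2.convertScaleAbs(D["top"]["pixels"][165:255,150:345],alpha=1.6,beta=15)
cv2.imwrite("pics/t5.png",cv2.resize(a,None,fx=4,fy=4,interpolation=2))
E
```

```text
time: 5.12
position: [0.497, 0.1114, 0.2683]
tool_rot: [-0.696, 1.448, 0.73]
ft_force: [-0.1, 0.6, 0.1]
grip_width: 0.308
time: 5.37
position: [0.497, 0.1114, 0.2683]
tool_rot: [-0.692, 1.45, 0.725]
ft_force: [0.3, -1.2, -0.0]
grip_width: 0.31
[0.49702623 0.11135402 0.26829143] 52.00832625072874 [-0.80113017 -0.0129955   0.54286104  1.73903308 -0.01408966  1.41546139
  0.65169327]
```

View pics/s5.png

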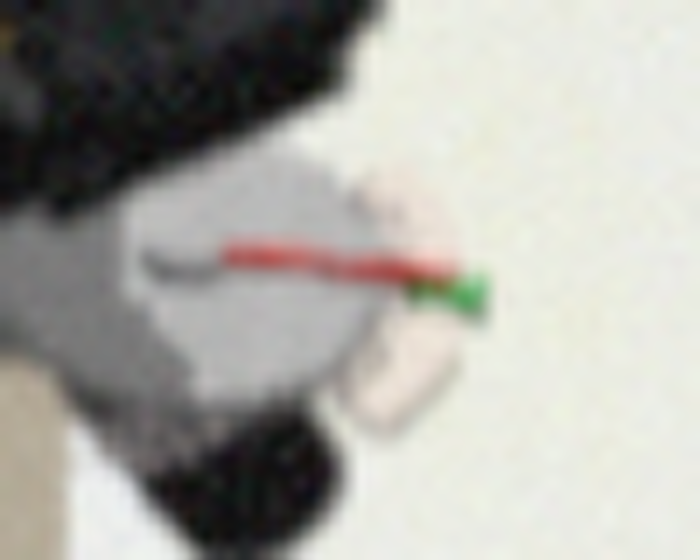

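View pics/t5.png

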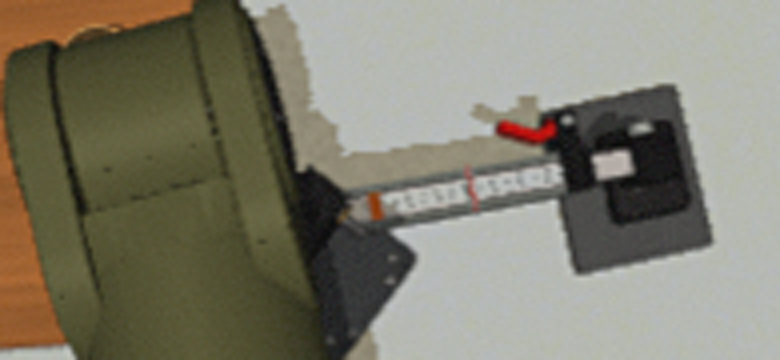

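```bash
python3 -m handwheel '[{"xyz":[0,0,0],"angular":[0,0,0]},{"xyz":[0,0,0],"angular":[0,0,0]},{"xyz":[0,0,1],"angular":[0,0,0]},{"xyz":[0,0,3],"angular":[0,0,0]},{"xyz":[0,0,4],"angular":[0,0,0]}]' 6
python3 -m handwheel '[{"xyz":[1,-3,0],"angular":[0,0,-7]},{"xyz":[1,-3,0],"angular":[0,0,-7]},{"xyz":[1,-3,0],"angular":[0,0,-7]},{"xyz":[1,-3,0],"angular":[0,0,-7]},{"xyz":[0,0,0],"angular":[0,0,-7]}]' 8.7
python3 - <<'E'
from fit import *
p=np.array([ 0.545,-0.1404,0.1952,0.0466,0.2023,0.2568,0.2935,0.2507,0.4027,-0.0155,0.3578])
W=R(p[2])
for x in(.005,.015,.018): print(x,W@boom(p[3]+.047,x,0)+[p[0],p[1],0])
print(W@[0,c,s])
st=get_state();z=cv2.Rodrigues(st["tool_rot"])[0][:,2];print(st["position"],np.degrees(np.arctan2(z[1],z[0])),st["joint_positions"])
D=cams();d=D["scene"]
a=cv2.convertScaleAbs(d["pixels"][140:230,195:345],alpha=1.6,beta=15)
cv2.imwrite("pics/s6.png",cv2.resize(a,None,fx=5,fy=5,interpolation=2))
a=cv2.convertScaleAbs(D["top"]["pixels"][165:255,150:345],alpha=1.6,beta=15)
cv2.imwrite("pics/t6.png",cv2.resize(a,None,fx=4,fy=4,interpolation=2))
E
```

```text
time: 5.88
position: [0.4924, 0.1103, 0.3435]
tool_rot: [-0.69, 1.466, 0.725]
ft_force: [0.8, -0.0, 0.4]
grip_width: 0.599
time: 6.3
position: [0.5369, -0.0105, 0.3578]
tool_rot: [-0.202, 1.544, 0.235]
ft_force: [-1.7, -1.1, 0.2]
grip_width: 0.958
0.005 [ 0.53284501 -0.05314532  0.17201309]
0.015 [ 0.5426551  -0.0512057   0.17201309]
0.018 [ 0.54559812 -0.05062381  0.17201309]
[-0.18226536  0.92184682  0.34202014]
[ 0.5368661  -0.01048176  0.3578321 ] 15.97200988300949 [-0.67507938  0.02643562  0.68233785  1.5325514  -0.03954859  1.57636201
  0.28545745]
```

View pics/s6.png

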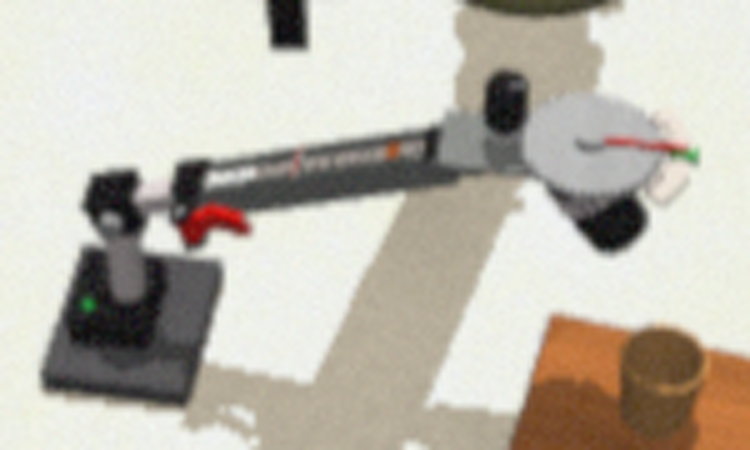

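View pics/t6.png

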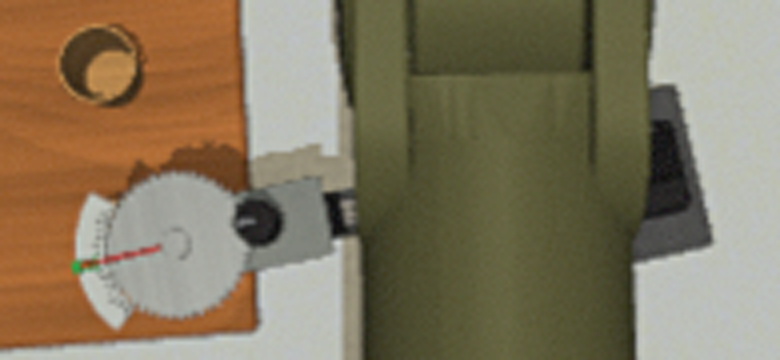

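```bash
python3 - <<'E'
from fit import *
D=cams();a=D["top"]["pixels"][205:250,160:215]
cv2.imwrite("pics/t7.png",cv2.resize(cv2.convertScaleAbs(a,alpha=1.6,beta=15),None,fx=14,fy=12,interpolation=2) if 0 else cv2.resize(cv2.convertScaleAbs(a,alpha=1.6,beta=15),None,fx=13,fy=13,interpolation=2))
a=a.astype(int)
g=(a[:,:,1]-a[:,:,2]>25)&(a[:,:,1]-a[:,:,0]>10); r=(a[:,:,2]-np.maximum(a[:,:,1],a[:,:,0])>30)
for m,n in((g,"g"),(r,"r")):
    y,x=np.nonzero(m);print(n,list(zip(x+160,y+205)))
E
```

```text
g [(np.int64(169), np.int64(230)), (np.int64(168), np.int64(231)), (np.int64(169), np.int64(231)), (np.int64(168), np.int64(232)), (np.int64(169), np.int64(232)), (np.int64(170), np.int64(232)), (np.int64(171), np.int64(232))]
r [(np.int64(160), np.int64(205)), (np.int64(161), np.int64(205)), (np.int64(162), np.int64(205)), (np.int64(163), np.int64(205)), (np.int64(164), np.int64(205)), (np.int64(165), np.int64(205)), (np.int64(166), np.int64(205)), (np.int64(167), np.int64(205)), (np.int64(168), np.int64(205)), (np.int64(169), np.int64(205)), (np.int64(170), np.int64(205)), (np.int64(171), np.int64(205)), (np.int64(172), np.int64(205)), (np.int64(173), np.int64(205)), (np.int64(174), np.int64(205)), (np.int64(175), np.int64(205)), (np.int64(176), np.int64(205)), (np.int64(177), np.int64(205)), (np.int64(178), np.int64(205)), (np.int64(179), np.int64(205)), (np.int64(180), np.int64(205)), (np.int64(181), np.int64(205)), (np.int64(182), np.int64(205)), (np.int64(183), np.int64(205)), (np.int64(185), np.int64(205)), (np.int64(186), np.int64(205)), (np.int64(187), np.int64(205)), (np.in
[... 24701 characters left out ...]
.int64(160), np.int64(249)), (np.int64(161), np.int64(249)), (np.int64(162), np.int64(249)), (np.int64(163), np.int64(249)), (np.int64(164), np.int64(249)), (np.int64(165), np.int64(249)), (np.int64(166), np.int64(249)), (np.int64(167), np.int64(249)), (np.int64(168), np.int64(249)), (np.int64(169), np.int64(249)), (np.int64(170), np.int64(249)), (np.int64(171), np.int64(249)), (np.int64(172), np.int64(249)), (np.int64(173), np.int64(249)), (np.int64(174), np.int64(249)), (np.int64(175), np.int64(249)), (np.int64(176), np.int64(249)), (np.int64(177), np.int64(249)), (np.int64(178), np.int64(249)), (np.int64(179), np.int64(249)), (np.int64(180), np.int64(249)), (np.int64(181), np.int64(249))]
```

View pics/t7.png

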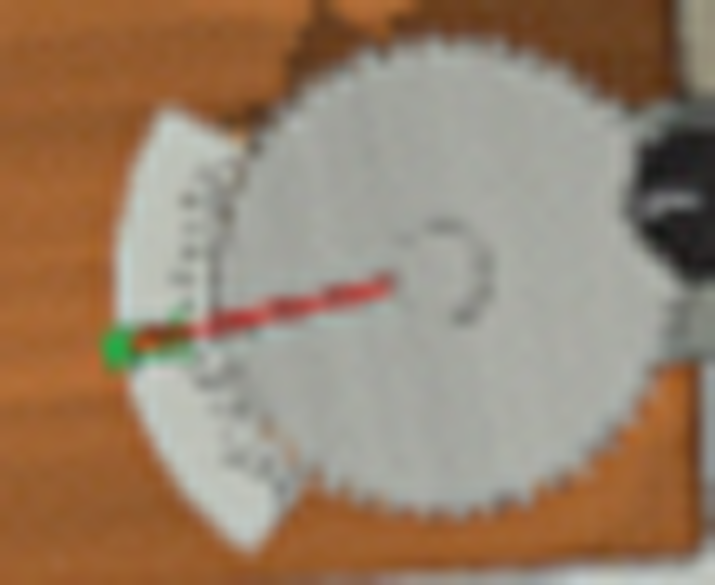

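```bash
python3 -m handwheel '[{"xyz":[0.5,-2.5,-2],"angular":[0,0,-4]},{"xyz":[0,0,-1],"angular":[0,0,0]},{"xyz":[0,0,0],"angular":[0,0,0]},{"xyz":[0,0,0],"angular":[0,0,0]}]' 8.7
python3 - <<'E'
from fit import *
st=get_state();M=cv2.Rodrigues(st["tool_rot"])[0];z=M[:,2];print(st["position"],np.degrees(np.arctan2(z[1],z[0])),M[:,0],st["joint_positions"])
E
```

```text
time: 6.83
position: [0.5406, -0.0202, 0.3261]
tool_rot: [-0.175, 1.548, 0.217]
ft_force: [0.7, -0.0, -0.3]
grip_width: 0.997
[ 0.540564   -0.020217    0.32608384] 14.329140622412575 [ 0.01025116  0.02848225 -0.99954173] [-0.65745773  0.04164957  0.69443411  1.58278535 -0.05556832  1.51765969
  0.2894292 ]
```

```bash
python3 -m handwheel '[{"xyz":[0.2,-2.5,-2],"angular":[-1.6,0.6,-3.1]},{"xyz":[0,-0.6,-2],"angular":[0,0,0]},{"xyz":[0,0,-2],"angular":[0,0,0]},{"xyz":[0,0,0],"angular":[0,0,0]},{"xyz":[0,0,0],"angular":[0,0,0]}]' 8.7
cat > st.py <<'E'
from h import *
st=get_state();M=cv2.Rodrigues(st["tool_rot"])[0];z=M[:,2];G=st["position"]-.019*M[:,0]
yaw=.1952;ex=np.array([np.cos(yaw),np.sin(yaw),0]);ey=np.array([-np.sin(yaw),np.cos(yaw),0])
d=G-[.545,-.1404,0];f=st["ft_force"]
print("t",st["time"],"tcp",st["position"].round(4),"psi",np.degrees(np.arctan2(z[1],z[0])).round(2),"tx",M[:,0].round(3))
print("grasp in stand: x %.1f y %.1f z %.1f mm"%tuple(1000*np.array([d@ex,d@ey,d[2]])),"q %.1f h %.1f"%(1e3*(d@ey*np.cos(.349)+(d[2]-.14)*np.sin(.349)),1e3*((d[2]-.14)*np.cos(.349)-d@ey*np.sin(.349))),"F stand",np.round([f@ex,f@ey,f[2]],1),"open mm",round(87*st["grip_width"],1))
E
python3 st.py
```

```text
time: 7.25
position: [0.544, -0.0451, 0.2677]
tool_rot: [-0.166, 1.56, 0.168]
ft_force: [0.1, -0.5, 0.0]
grip_width: 1.001
t 7.25 tcp [ 0.544  -0.0451  0.2677] psi 12.22 tx [ 0.004  0.002 -1.   ]
grasp in stand: x 17.4 y 93.7 z 286.7 mm q 138.2 h 105.8 F stand [-0.  -0.6  0. ] open mm 87.1
```

```bash
python3 -m handwheel '[{"xyz":[-0.1,-0.6,-2],"angular":[0,0,0]},{"xyz":[0,0,-3],"angular":[0,0,-1]},{"xyz":[0,0,0],"angular":[0,0,0]},{"xyz":[0,0,0],"angular":[0,0,0]}]' 8.7;python3 st.py
python3 - <<'E'
from fit import *
D=cams();d=D["scene"]
a=cv2.convertScaleAbs(d["pixels"][120:220,195:325],alpha=1.6,beta=15)
cv2.imwrite("pics/s8.png",cv2.resize(a,None,fx=6,fy=6,interpolation=2))
E
```

```text
time: 7.58
position: [0.5466, -0.0471, 0.2234]
tool_rot: [-0.159, 1.552, 0.163]
ft_force: [0.7, -1.2, 0.9]
grip_width: 0.995
t 7.5833 tcp [ 0.5466 -0.0471  0.2234] psi 11.77 tx [ 0.012  0.004 -1.   ]
grasp in stand: x 19.4 y 91.2 z 242.4 mm q 120.7 h 65.1 F stand [ 0.4 -1.3  0.9] open mm 86.6
```

View pics/s8.png

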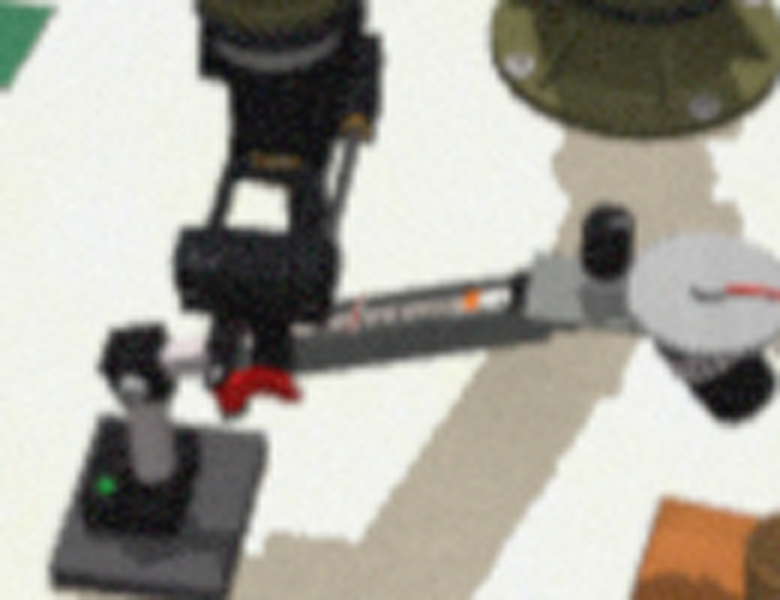

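```bash
python3 -m handwheel '[{"xyz":[-0.4,-0.4,0],"angular":[0,0.6,-0.5]},{"xyz":[0,0,-2],"angular":[0,0,0]},{"xyz":[0,0,-0.5],"angular":[0,0,0]},{"xyz":[0,0,0],"angular":[0,0,0]}]' 8.7;python3 st.py
```

```text
time: 8.02
position: [0.5458, -0.0511, 0.2049]
tool_rot: [-0.152, 1.555, 0.159]
ft_force: [-0.7, -0.1, 0.3]
grip_width: 1.003
t 8.0167 tcp [ 0.5458 -0.0511  0.2049] psi 11.35 tx [ 0.01   0.005 -1.   ]
grasp in stand: x 17.9 y 87.4 z 223.9 mm q 110.9 h 49.0 F stand [-0.7 -0.   0.3] open mm 87.2
```

```bash
python3 -m handwheel '[{"xyz":[-0.35,0,-0.5],"angular":[-0.3,0.6,0]},{"xyz":[-0.1,0,-2],"angular":[0,0,0]},{"xyz":[0,0,-2],"angular":[0,0,0]},{"xyz":[0,0,0],"angular":[0,0,0]}]' 8.7;python3 st.py
python3 - <<'E'
from fit import *
D=cams();d=D["scene"]
a=cv2.convertScaleAbs(d["pixels"][140:220,195:275],alpha=1.6,beta=15)
cv2.imwrite("pics/s9.png",cv2.resize(a,None,fx=7,fy=7,interpolation=2))
E
```

```text
time: 8.35
position: [0.5432, -0.0513, 0.1632]
tool_rot: [-0.156, 1.561, 0.156]
ft_force: [-0.4, 0.0, 0.0]
grip_width: 1.0
t 8.35 tcp [ 0.5432 -0.0513  0.1632] psi 11.36 tx [ 0.004  0.    -1.   ]
grasp in stand: x 15.4 y 87.8 z 182.2 mm q 96.9 h 9.6 F stand [-0.4  0.1  0. ] open mm 87.0
```

View pics/s9.png

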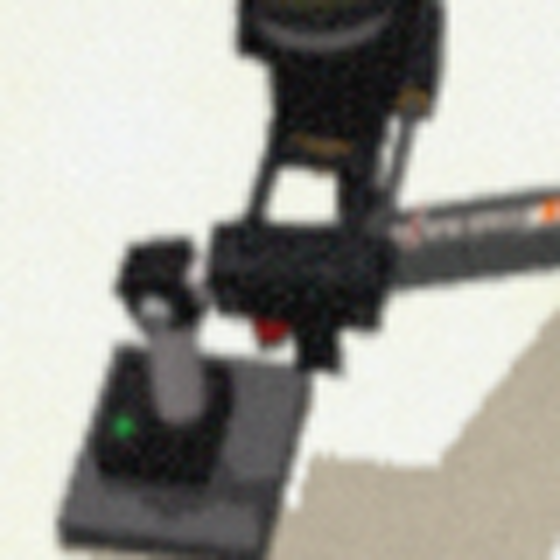

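```bash
python3 -m handwheel '[{"xyz":[0,0,-0.9],"angular":[0,0,0]},{"xyz":[0,0,-0.3],"angular":[0,0,0]},{"xyz":[0,0,0],"angular":[0,0,0]}]' 8.7;python3 st.py
python3 -m handwheel '[{"xyz":[0,0,0],"angular":[0,0,0]},{"xyz":[0,0,0],"angular":[0,0,0]}]' 6.4 4;python3 st.py
```

```text
time: 8.7
position: [0.5473, -0.0518, 0.1568]
tool_rot: [-0.155, 1.552, 0.155]
ft_force: [-0.0, 0.7, 0.5]
grip_width: 0.993
t 8.7 tcp [ 0.5473 -0.0518  0.1568] psi 11.35 tx [ 0.014  0.001 -1.   ]
grasp in stand: x 19.2 y 86.5 z 175.8 mm q 93.5 h 4.0 F stand [0.1 0.7 0.5] open mm 86.4
time: 8.87
position: [0.5477, -0.0518, 0.1575]
tool_rot: [-0.155, 1.551, 0.155]
ft_force: [-0.3, -0.4, 0.6]
grip_width: 0.92
t 8.8667 tcp [ 0.5477 -0.0518  0.1575] psi 11.35 tx [ 0.015  0.001 -1.   ]
grasp in stand: x 19.6 y 86.4 z 176.5 mm q 93.7 h 4.8 F stand [-0.4 -0.3  0.6] open mm 80.0
```

```bash

python3 -m handwheel '[{"xyz":[0,0,0],"angular":[0,0,0]},{"xyz":[0,0,0],"angular":[0,0,0]}]' 5 4;python3 st.py
```

```text
time: 9.03
position: [0.5481, -0.0518, 0.1582]
tool_rot: [-0.155, 1.55, 0.155]
ft_force: [-0.6, 0.2, 0.3]
grip_width: 0.78
t 9.0333 tcp [ 0.5481 -0.0518  0.1582] psi 11.35 tx [ 0.015  0.001 -1.   ]
grasp in stand: x 19.9 y 86.3 z 177.2 mm q 93.8 h 5.4 F stand [-0.5  0.3  0.3] open mm 67.9
```

```bash

python3 -m handwheel '[{"xyz":[-0.5,-0.1,-0.5],"angular":[0,0.9,0]},{"xyz":[0,0,0],"angular":[0,0,0]}]' 6.5 4;python3 st.py
python3 -m handwheel '[{"xyz":[0,0,0],"angular":[0,0,0]},{"xyz":[0,0,0],"angular":[0,0,0]}]' 5 4;python3 st.py
```

```text
time: 9.2
position: [0.5429, -0.0528, 0.1532]
tool_rot: [-0.154, 1.566, 0.157]
ft_force: [0.2, -0.7, -0.9]
grip_width: 0.749
t 9.2 tcp [ 0.5429 -0.0528  0.1532] psi 11.36 tx [-0.001  0.002 -1.   ]
grasp in stand: x 14.9 y 86.3 z 172.2 mm q 92.1 h 0.8 F stand [ 0.1 -0.7 -0.9] open mm 65.2
time: 9.37
position: [0.5428, -0.0529, 0.1529]
tool_rot: [-0.154, 1.566, 0.157]
ft_force: [2.8, 0.6, -1.4]
grip_width: 0.669
t 9.3667 tcp [ 0.5428 -0.0529  0.1529] psi 11.35 tx [-0.001  0.002 -1.   ]
grasp in stand: x 14.8 y 86.2 z 171.9 mm q 91.9 h 0.5 F stand [ 2.9  0.1 -1.4] open mm 58.2
```

```bash

python3 -m handwheel '[{"xyz":[0,0,0],"angular":[0,0,0]},{"xyz":[0,0,0],"angular":[0,0,0]}]' 5 4;python3 st.py;python3 -m handwheel '[{"xyz":[0,0,0],"angular":[0,0,0]},{"xyz":[0,0,0],"angular":[0,0,0]}]' 5 5;python3 st.py
```

```text
time: 9.53
position: [0.5435, -0.0528, 0.153]
tool_rot: [-0.154, 1.565, 0.157]
ft_force: [0.2, 0.0, 0.6]
grip_width: 0.652
t 9.5333 tcp [ 0.5435 -0.0528  0.153 ] psi 11.35 tx [ 0.     0.001 -1.   ]
grasp in stand: x 15.5 y 86.2 z 172.0 mm q 92.0 h 0.6 F stand [ 0.2 -0.   0.6] open mm 56.7
time: 9.7
position: [0.5434, -0.0528, 0.153]
tool_rot: [-0.154, 1.565, 0.156]
ft_force: [0.5, 0.9, -0.8]
grip_width: 0.65
t 9.7 tcp [ 0.5434 -0.0528  0.153 ] psi 11.34 tx [-0.     0.001 -1.   ]
grasp in stand: x 15.4 y 86.2 z 172.0 mm q 91.9 h 0.6 F stand [ 0.6  0.8 -0.8] open mm 56.6
```

```bash

python3 -m handwheel '[{"xyz":[-0.09,0.46,0.17],"angular":[0,0,0]},{"xyz":[-0.09,0.46,0.17],"angular":[0,0,0]},{"xyz":[0,0,0],"angular":[0,0,0]}]' 5 6;python3 st.py
python3 - <<'E'
from fit import *
D=cams()
a=cv2.convertScaleAbs(D["scene"]["pixels"][120:220,195:325],alpha=1.6,beta=15)
cv2.imwrite("pics/s10.png",cv2.resize(a,None,fx=6,fy=6,interpolation=2))
E
```

```text
time: 9.95
position: [0.5417, -0.0441, 0.1563]
tool_rot: [-0.155, 1.565, 0.154]
ft_force: [1.5, -0.2, -1.0]
grip_width: 0.653
t 9.95 tcp [ 0.5417 -0.0441  0.1563] psi 11.27 tx [ 0.    -0.001 -1.   ]
grasp in stand: x 15.4 y 95.1 z 175.3 mm q 101.5 h 0.6 F stand [ 1.4 -0.5 -1. ] open mm 56.8
```

View pics/s10.png

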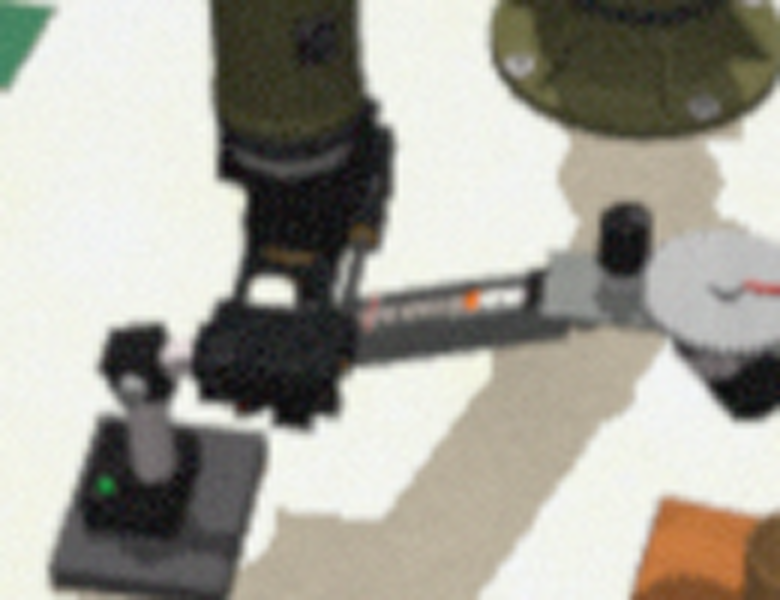

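```bash

python3 -m handwheel '[{"xyz":[-0.15,0.74,0.27],"angular":[0,0,0]},{"xyz":[-0.15,0.74,0.27],"angular":[0,0,0]},{"xyz":[-0.15,0.74,0.27],"angular":[0,0,0]},{"xyz":[0,0,0],"angular":[0,0,0]}]';python3 st.py
python3 -m handwheel '[{"xyz":[-0.15,0.74,0.27],"angular":[0,0,0]},{"xyz":[-0.15,0.74,0.27],"angular":[0,0,0]},{"xyz":[0,0,0],"angular":[0,0,0]},{"xyz":[0,0,0],"angular":[0,0,0]}]';python3 st.py
python3 - <<'E'
from fit import *
D=cams()
a=cv2.convertScaleAbs(D["scene"]["pixels"][140:200,245:325],alpha=1.6,beta=15)
cv2.imwrite("pics/s11.png",cv2.resize(a,None,fx=10,fy=10,interpolation=2))
a=cv2.convertScaleAbs(D["top"]["pixels"][165:255,150:345],alpha=1.6,beta=15)
cv2.imwrite("pics/t11.png",cv2.resize(a,None,fx=4,fy=4,interpolation=2))
E
```

```text
time: 10.38
position: [0.5373, -0.0219, 0.1646]
tool_rot: [-0.155, 1.564, 0.151]
ft_force: [0.3, -0.4, -1.1]
grip_width: 0.65
t 10.3833 tcp [ 0.5373 -0.0219  0.1646] psi 11.17 tx [ 0.002 -0.002 -1.   ]
grasp in stand: x 15.4 y 117.8 z 183.6 mm q 125.6 h 0.7 F stand [ 0.2 -0.4 -1.1] open mm 56.5
time: 10.72
position: [0.5341, -0.0056, 0.1706]
tool_rot: [-0.156, 1.563, 0.151]
ft_force: [1.9, -1.3, -2.3]
grip_width: 0.648
t 10.7167 tcp [ 0.5341 -0.0056  0.1706] psi 11.2 tx [ 0.003 -0.002 -1.   ]
grasp in stand: x 15.4 y 134.4 z 189.6 mm q 143.3 h 0.7 F stand [ 1.6 -1.7 -2.3] open mm 56.4
```

View pics/s11.png

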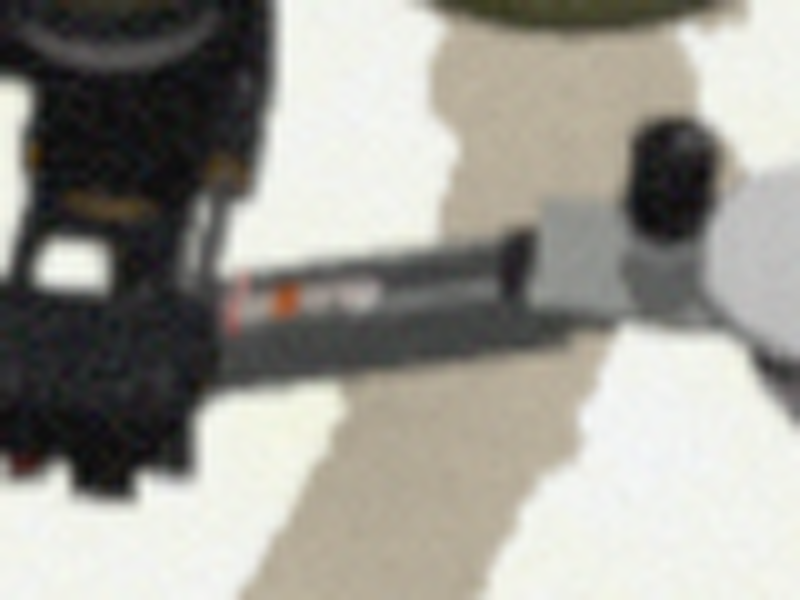

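View pics/t11.png

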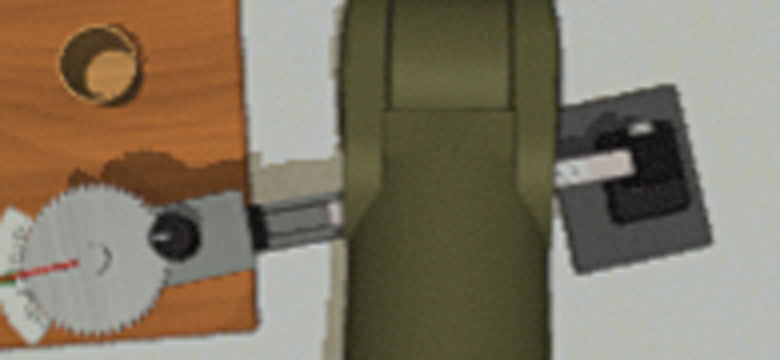

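```bash

python3 -m handwheel '[{"xyz":[-0.11,0.55,0.2],"angular":[0,0,0]},{"xyz":[-0.11,0.55,0.2],"angular":[0,0,0]},{"xyz":[0,0,0],"angular":[0,0,0]},{"xyz":[0,0,0],"angular":[0,0,0]}]';python3 st.py
cat > look.py <<'E'
import sys
from fit import *
D=cams()
a=cv2.convertScaleAbs(D["scene"]["pixels"][155:185,260:300],alpha=1.6,beta=15)
cv2.imwrite("pics/%s.png"%sys.argv[1],cv2.resize(a,None,fx=20,fy=20,interpolation=2))
p=np.array([ 0.545,-0.1404,0.1952])
W=R(p[2])
for q in(.180,.19,.2023,.21):
    for x in(-.008,.008):
        print(q,x,((proj(D["scene"],[W@boom(q,x,.0135)+[p[0],p[1],0]])[0]+[.6,.27]-[260,155]+.5)*20).round(0))
E
python3 look.py s12
```

```text
time: 11.15
position: [0.532, 0.0052, 0.1747]
tool_rot: [-0.155, 1.563, 0.149]
ft_force: [2.0, -0.4, -2.6]
grip_width: 0.648
t 11.15 tcp [0.532  0.0052 0.1747] psi 11.09 tx [ 0.003 -0.003 -1.   ]
grasp in stand: x 15.4 y 145.5 z 193.7 mm q 155.0 h 0.7 F stand [ 1.9 -0.8 -2.6] open mm 56.4
0.18 -0.008 [152. 285.]
0.18 0.008 [137. 354.]
0.19 -0.008 [209. 277.]
0.19 0.008 [195. 346.]
0.2023 -0.008 [280. 266.]
0.2023 0.008 [266. 335.]
0.21 -0.008 [325. 259.]
0.21 0.008 [311. 328.]
```

View pics/s12.png

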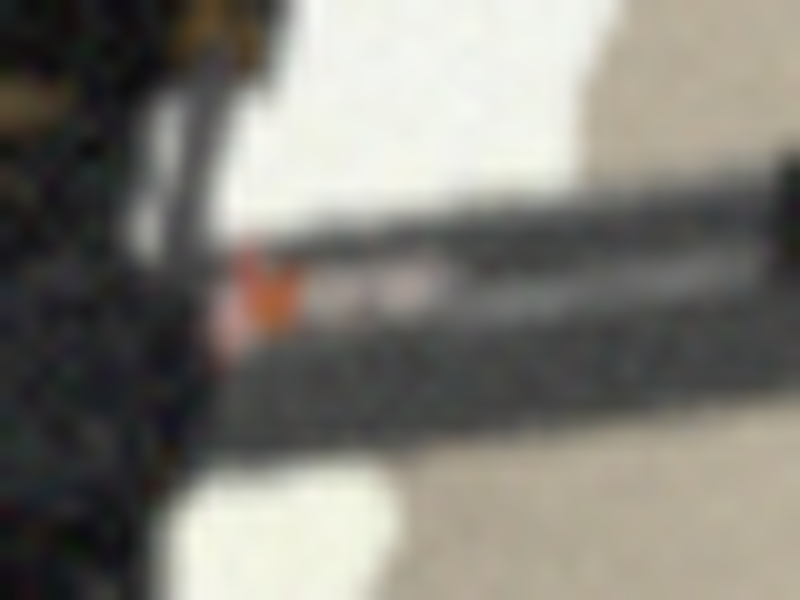

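```bash

python3 -m handwheel '[{"xyz":[-0.08,0.37,0.14],"angular":[0,0,0]},{"xyz":[0,0,0],"angular":[0,0,0]},{"xyz":[0,0,0],"angular":[0,0,0]}]';python3 st.py
python3 look.py s13
```

```text
time: 11.5
position: [0.5312, 0.009, 0.1761]
tool_rot: [-0.154, 1.563, 0.149]
ft_force: [2.4, -0.3, -3.2]
grip_width: 0.647
t 11.5 tcp [0.5312 0.009  0.1761] psi 11.06 tx [ 0.003 -0.003 -1.   ]
grasp in stand: x 15.4 y 149.3 z 195.1 mm q 159.1 h 0.7 F stand [ 2.3 -0.8 -3.2] open mm 56.3
0.18 -0.008 [152. 285.]
0.18 0.008 [137. 354.]
0.19 -0.008 [209. 277.]
0.19 0.008 [195. 346.]
0.2023 -0.008 [280. 266.]
0.2023 0.008 [266. 335.]
0.21 -0.008 [325. 259.]
0.21 0.008 [311. 328.]
```

View pics/s13.png

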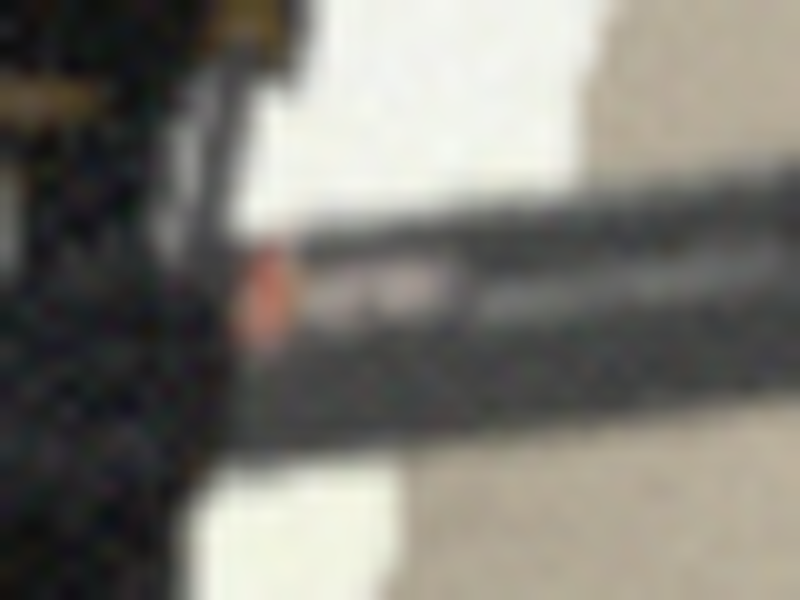

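```bash

python3 -m handwheel '[{"xyz":[-0.03,0.14,0.05],"angular":[0,0,0]},{"xyz":[0,0,0],"angular":[0,0,0]},{"xyz":[0,0,0],"angular":[0,0,0]},{"xyz":[0,0,0],"angular":[0,0,0]}]';python3 st.py
python3 look.py s14 >/dev/null
```

```text
time: 11.93
position: [0.531, 0.0104, 0.1766]
tool_rot: [-0.154, 1.563, 0.149]
ft_force: [2.2, 0.1, -2.6]
grip_width: 0.64
t 11.9333 tcp [0.531  0.0104 0.1766] psi 11.04 tx [ 0.003 -0.003 -1.   ]
grasp in stand: x 15.5 y 150.7 z 195.6 mm q 160.6 h 0.7 F stand [ 2.1 -0.3 -2.6] open mm 55.7
```

View pics/s14.png

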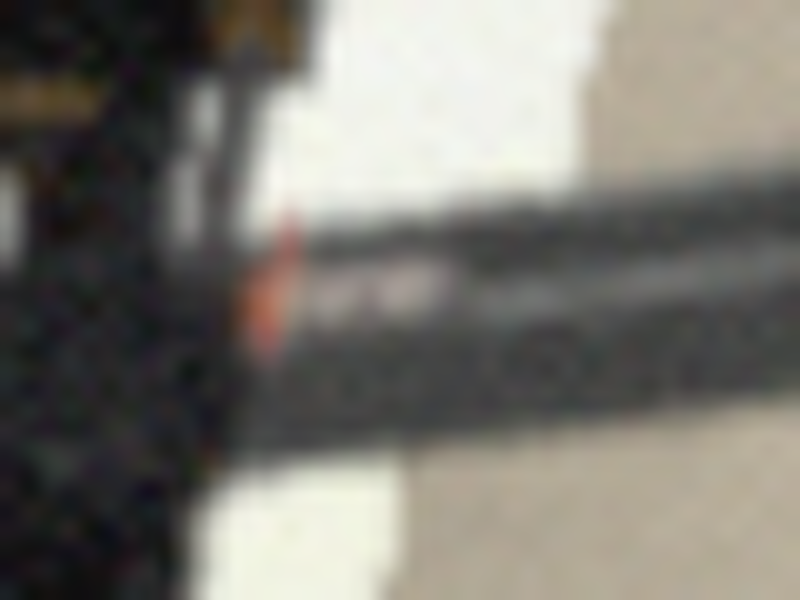

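```bash

python3 -m handwheel '[{"xyz":[-0.15,-0.03,0],"angular":[0,0,0]},{"xyz":[-0.13,-0.03,0],"angular":[0,0,0]},{"xyz":[0,0,0],"angular":[0,0,0]}]' 5.0 20;python3 st.py
```

```text
time: 12.28
position: [0.5283, 0.0101, 0.1766]
tool_rot: [-0.155, 1.562, 0.15]
ft_force: [0.2, -1.2, -0.8]
grip_width: 0.585
t 12.2833 tcp [0.5283 0.0101 0.1766] psi 11.11 tx [ 0.004 -0.003 -1.   ]
grasp in stand: x 12.7 y 150.9 z 195.6 mm q 160.8 h 0.6 F stand [-0.1 -1.2 -0.8] open mm 50.9
```

```bash

python3 -m handwheel '[{"xyz":[-0.12,-0.02,0],"angular":[0,0,0]},{"xyz":[-0.1,-0.02,0],"angular":[0,0,0]},{"xyz":[0,0,0],"angular":[0,0,0]}]' 4.5 25;python3 st.py
python3 look.py s15 >/dev/null
```

```text
time: 12.53
position: [0.5259, 0.0097, 0.1766]
tool_rot: [-0.155, 1.561, 0.15]
ft_force: [1.7, -0.4, -1.5]
grip_width: 0.526
t 12.5333 tcp [0.5259 0.0097 0.1766] psi 11.15 tx [ 0.004 -0.003 -1.   ]
grasp in stand: x 10.3 y 151.1 z 195.6 mm q 161.0 h 0.6 F stand [ 1.6 -0.7 -1.5] open mm 45.8
```

View pics/s15.png

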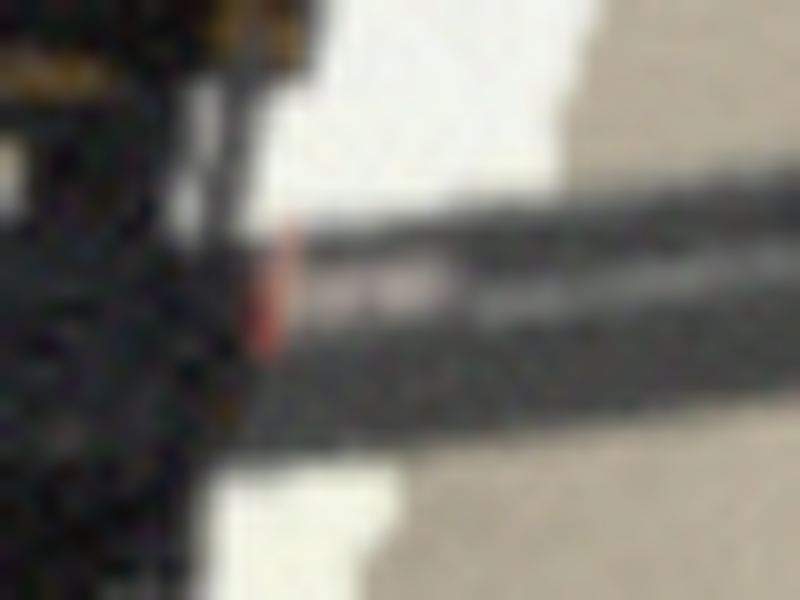

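Red line still on the band (about 275,300). Continue closing.

```bash

python3 -m handwheel '[{"xyz":[-0.12,-0.02,0],"angular":[0,0,0]},{"xyz":[-0.1,-0.02,0],"angular":[0,0,0]},{"xyz":[0,0,0],"angular":[0,0,0]}]' 4.1 30;python3 st.py
python3 -m handwheel '[{"xyz":[-0.1,-0.02,0],"angular":[0,0,0]},{"xyz":[-0.08,-0.02,0],"angular":[0,0,0]},{"xyz":[0,0,0],"angular":[0,0,0]}]' 3.6 30;python3 st.py
```

```text
time: 12.88
position: [0.5238, 0.0093, 0.1766]
tool_rot: [-0.154, 1.561, 0.149]
ft_force: [0.5, -1.5, -1.3]
grip_width: 0.481
t 12.8833 tcp [0.5238 0.0093 0.1766] psi 11.07 tx [ 0.005 -0.003 -1.   ]
grasp in stand: x 8.2 y 151.0 z 195.6 mm q 160.9 h 0.6 F stand [ 0.2 -1.5 -1.3] open mm 41.8
time: 13.13
position: [0.5218, 0.0087, 0.1765]
tool_rot: [-0.151, 1.561, 0.148]
ft_force: [3.2, -1.7, -4.1]
grip_width: 0.434
t 13.1333 tcp [0.5218 0.0087 0.1765] psi 10.92 tx [ 0.005 -0.002 -1.   ]
grasp in stand: x 6.1 y 150.8 z 195.5 mm q 160.7 h 0.6 F stand [ 2.8 -2.3 -4.1] open mm 37.7
```

```bash

python3 -m handwheel '[{"xyz":[0,0,0],"angular":[0,0,0]},{"xyz":[0,0,0],"angular":[0,0,0]},{"xyz":[0,0,0],"angular":[0,0,0]}]' 3.4 40;python3 st.py
python3 look.py s16 >/dev/null
python3 - <<'E'
from fit import *
D=cams()
a=cv2.convertScaleAbs(D["top"]["pixels"][205:250,140:195],alpha=1.6,beta=15)
cv2.imwrite("pics/t16.png",cv2.resize(a,None,fx=13,fy=13,interpolation=2))
E
```

```text
time: 13.38
position: [0.5217, 0.0086, 0.1765]
tool_rot: [-0.15, 1.561, 0.147]
ft_force: [3.4, -0.0, -2.2]
grip_width: 0.425
t 13.3833 tcp [0.5217 0.0086 0.1765] psi 10.87 tx [ 0.005 -0.001 -1.   ]
grasp in stand: x 6.0 y 150.8 z 195.5 mm q 160.7 h 0.6 F stand [ 3.3 -0.7 -2.2] open mm 37.0
```

View pics/s16.png

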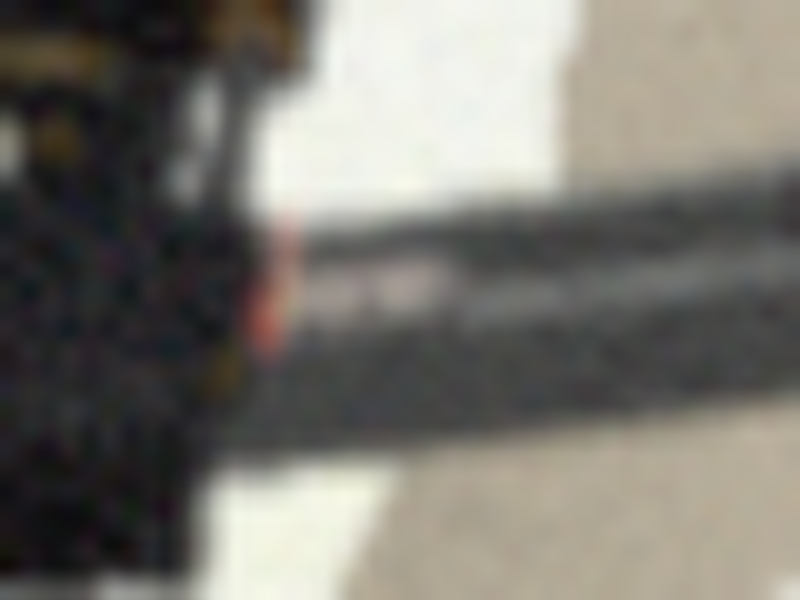

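View pics/t16.png

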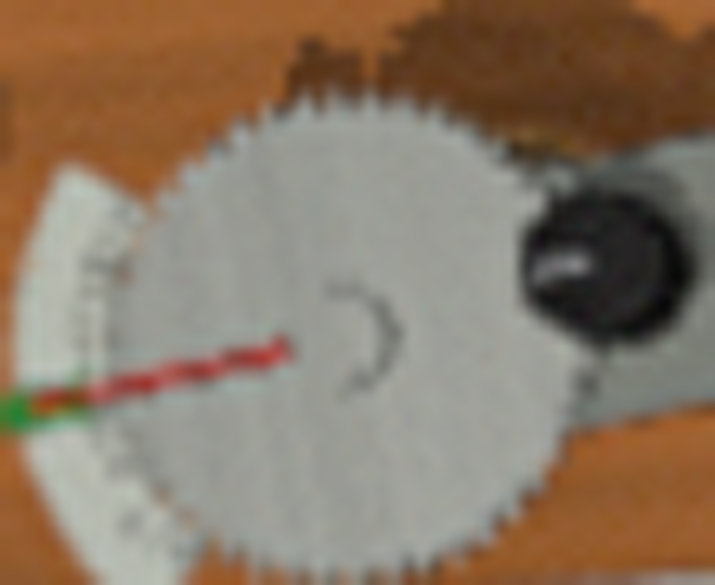

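```bash

python3 -m handwheel '[{"xyz":[0,0,0],"angular":[0,0,0]},{"xyz":[0,0,0],"angular":[0,0,0]},{"xyz":[0,0,0],"angular":[0,0,0]}]';python3 st.py
python3 look.py s17 >/dev/null; python3 -c "
from bench import *
close_job()
s=get_state();print(s['time'],s['position'],s['grip_width'],s['ft_force'])"
```

```text
time: 13.83
position: [0.5217, 0.0086, 0.1765]
tool_rot: [-0.151, 1.562, 0.147]
ft_force: [3.3, -0.5, -3.4]
grip_width: 0.422
t 13.8333 tcp [0.5217 0.0086 0.1765] psi 10.87 tx [ 0.004 -0.002 -1.   ]
grasp in stand: x 6.0 y 150.7 z 195.5 mm q 160.6 h 0.6 F stand [ 3.1 -1.1 -3.4] open mm 36.7
the job is handed in; nothing more can be done
the job is handed in; nothing more can be done
```

View pics/s17.png

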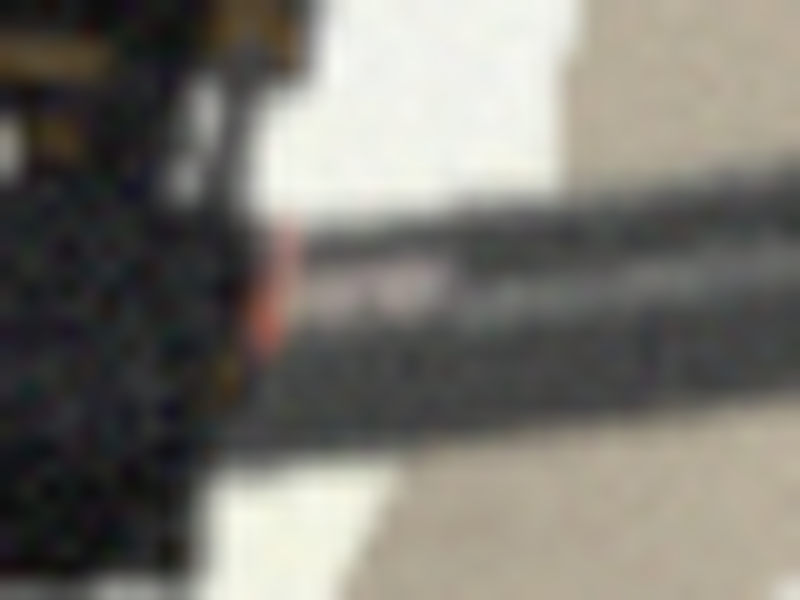

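The job is done and handed in at about 13.9 s of the 61 s. The gripper is still holding the arm and the shut lever at 40 N.

What I did:
- **Aiming:** I turned the knob 90° counter-clockwise, which brought the red pointer onto the green tab.
- **Drawing the arm:** I took the arm across the open lever at 4 to 6 N and drew it about 69 mm up the boom.
- **Shutting the lever:** I squeezed the lever shut in steps, moving the hand about 9 mm towards the arm's -x side as it closed.

What the last checks showed:
- **Pointer:** it lies on the tab in the top picture, within about 1 mm as I judge it.
- **Red line:** it lies on the orange band in the scene picture, within about 1 to 2 mm. The last picture, taken just before hand-in, shows it unmoved.
- **Lever:** the fingers read 37 mm across arm and lever, against 38 mm when shut. I judge it shut from that reading, because the gripper hides the lever from the cameras.
- **Hand:** it stood still, with a net force of about 5 N on the wrist.
- **Tea things:** I came nowhere near them and the cup beside the head looks unmoved, but I took no separate measurement of them.

One measurement disagreed. My first fit put the band 65.7 mm uphill of the line, but the line met the band after about 69 mm of hand travel. That could be some slip in the light grip or an error in the fit, and I went by the picture.

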